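# Hook the eye rod out from under the pipe manifold

## Robot

A 7-joint arm with a two-finger parallel gripper is mounted at the origin on the work surface. World frame = base frame: x ahead of the robot, y to its left, z up, the work surface at z = 0. Lengths are in m, angles in rad, forces in N, time in s.
With the tool pointing down it reaches from about 0.35 to 0.9 m from the base axis. Payload 8.1 kg.
Tool frame: the origin (TCP) lies between the finger pads; the fingertips stand ahead of it and the grasp point (between the pads) is the TCP (arm.nose_length is the z of the fingertips in the tool frame, in m); z points along the fingers, y is the line along which they close (so a half turn about z gives the same grasp; the last joint's range is limited). The gripper opens to 92 mm and grips with 3 to 60 N. Pads are 19 mm wide; open, the fingers measure 130 mm over their backs; the gripper's body (75 mm by 190 mm) begins 47 mm behind the grasp point.
Start: joints at [1.206, 0.434, 0.025, 1.573, -0.012, 1.134, -0.075], TCP at [0.162, -0.604, 0.246] pointing down, gripper open.
Joint ranges: [-2.62, 2.62], [-0.44, 2.09], [-1.27, 1.32], [0.08, 2.57], [-1.32, 4.46], [0.12, 2], [-2.74, 2.74]. Speed limits (rad/s): [2.22, 2.22, 3.01, 3.01, 3.14, 3.14, 3.14].

## Interface

Orientations are given as a rotation vector (axis times angle).
In Python, from cell import sensors, optics, arm gives the robot as it stands.
- The arm moves only by the tool arm_command, never from a script. Its argument "deltas" is one flat list of numbers, 7 for each row, row after row: the turn, a rotation vector about the world's x, y, z as a fraction of full scale, then the shift along the world's x, y, z as a fraction of full scale, then the finger opening in mm, from 0 to 91.8. In form: [wx, wy, wz, dx, dy, dz, fingers, wx, wy, wz, dx, dy, dz, fingers, ...]. A call has 1 to 20 rows; each row is the pose to reach, as a shift and turn from the pose commanded when the call began; what a row does not reach only later rows make up. Full scale, the value 1, is 1 m for a shift and 90 degrees for a turn. A row lasts 1/10 s, in which the tool goes at most 50 mm and 8.59 degrees, less where a joint would pass 70% of its speed; a pose out of reach is approached as far as the arm can. A call with a number of a shift or a turn outside -1 to 1 is refused whole. A call with a gripper value outside its range is refused whole. The fingers move at their own pace and stop on an object; "force" is the grip in N (left out, the last holds). Time passes only in rows, so rows that repeat a pose let the fingers close. It gives the time, the measured TCP pose, the force, the opening and the grip force at its end, in the units of the state.
- sensors.observe(): the state, without advancing time (a new reading comes with each control period).
- optics.get_image(name): name is "scene" or "top" or "wrist"; returns the picture (400x640x3 uint8, blue, green, red); there is no depth.
- optics.calibration(name): a dict with "camera_matrix" (3x3 intrinsics, pixels), "D" ([k1, k2, p1, p2, k3] as OpenCV has them; the pictures are not rectified), "rvec" (rotation vector, rad) and "tvec" (3), from world to camera coordinates, as OpenCV has them. Camera axes: x right, y down, z forward; pixel columns grow to the right and rows downward; lengths in m; the calibration is good to about 2 mm. A picture is of the moment at which its call begins: read the wrist's pose just before it. calibration takes no time and is no camera call; for the wrist camera it gives the pose at the moment of the call.
- arm.sign_off(): hands the job in; it is judged then, once.
The state is a dict: "clock": time; "joints": joint angles; "dq": joint speeds; "joint_efforts": joint torques, N m; "position": TCP position; "ee_rot": TCP orientation; "force": force on the tool from outside, world axes, zero at the start; "ft_torque": the same for the moment, N m; "width": opening from 0.0 (shut) to 1.0 (fully open); "gripper_force": force on a finger pad.
Only numpy, scipy, OpenCV 4.12 (cv2) and the standard library are available. Lean on these libraries where they do the work, as an engineer would, in place of code of your own. Each camera call takes 0.05 s, during which the arm holds its last target. There are 200 camera calls.

## Task

A yellow eye rod has slid under the pipe manifold, where you must not reach for it with the fingers. Take the red-handled hook from its blue cradle, catch the eye rod with it and draw it forward until it lies in front of the manifold's raised front pipe, lay the hook back in the cradle the way it lay at the start, then pick the eye rod up and put it flat in the orange tray. Leave all the other things where they stand.

Things in the scene. Friction and masses are not known exactly. Their poses are not given: they have to be found in the camera images.
- eye_rod: The part to fetch: a yellow painted steel rod end lying flat, 100 mm long, 20 mm thick, 0.3 to 0.5 kg. Origin under its middle (underside), x along its length, z up. At the -x end a round eye, 50 mm outer diameter, 30 mm vertical through bore centred at x = -25 mm; a flat-sided shank 22 mm wide, 20 mm thick runs on to x = +50 mm. It starts under the manifold, eye roughly towards the robot.
- eye (a point): Centre of the eye's bore, 10 mm above the rod's underside.
- hook_tool: Hook: flat-sided red handle 70 mm long, 18 mm wide (y), 28 mm high (z) on a 10 mm round dark bar. Origin at the handle centre, x towards the prong, z up. The bar runs at z = 0 from x = -72 to +120 mm, then bends straight down as a 10 mm round prong to z = -45 mm. 0.16 kg, balance point about 25 mm ahead of the origin. Starts level in its cradle, prong down, handle centre 75 mm above the table.
- prong_tip (a point): Lowest point of the hook's prong, at (120, 0, -45) mm in the hook's frame.
- cradle: Fixed blue cradle for the hook: base plate 170 x 70 x 8 mm with two V forks at x = -50 and +60 mm that carry the bar just behind and ahead of the handle. Fork tops 83 mm above the table, V about 34 mm wide at the mouth, 45 degree sides. Origin on the table under the middle of the handle; x along the hook towards the prong, z up.
- cradle_seat (a point): Where the centre of the hook's handle lies when the hook rests in the cradle, 75 mm above the table.
- manifold: Fixed pipe manifold on grey end plates 12 mm thick at y = -165 and +165 mm, x = -10 to 290 mm. Origin on the table midway under its raised front pipe; x points away from the robot into it (within 0.1 rad of world x), y along its pipes. The front is open; below the pipes stand only the eye rod, a brass cap and an aluminium block, one near each end plate (y = -118 and +118 mm).
- front_pipe (a point): Middle of the raised front pipe: 24 mm diameter, along the manifold y at x = 0, axis 210 mm above the table.
- low_pipes (a point): Middle of the first of four low pipes, 16 mm diameter, along the manifold y at x = 50, 110, 170 and 230 mm; axes 115 mm above the table, 107 mm clear below them.
- tray: Fixed orange open tray, 160 (x) x 130 (y) x 30 mm high, walls 4 mm, floor 4 mm thick. Origin on the table under its centre.
- pipe_cap: Bystander: upright brass cap, 40 mm diameter, 45 mm high, under the manifold. Origin at the centre of its underside.
- spacer: Bystander: aluminium block 70 x 35 x 35 mm under the manifold. Origin at the centre of its underside.
- screwdriver: Bystander: red screwdriver, about 200 mm long, lying on the table.
- spanner: Bystander: steel spanner, about 180 mm long, lying on the table.
- spray: Bystander: green bottle, 60 mm diameter, 170 mm high.
- mug: Bystander: blue mug, 80 mm diameter, 90 mm high.
Things that resemble listed ones, but are neither listed nor needed, are in the scene too. Of the things shaped like the eye_rod, the yellow one is meant.

How it is judged:
On the way, in this order (a step that is already met when the one before it is completed fails the run):
1. the hook bears on the eye rod under the manifold (contact force between hook_tool and eye_rod above 0.15 N and x of eye_rod in the frame of manifold above 0.03 m).
2. the eye rod has been drawn forward: its middle lies in front of the raised front pipe, on the table (x of eye_rod in the frame of manifold below -0.01 m and height (world z) of eye_rod below 0.01 m), for 0.1 s.
3. the hook is back in its cradle, let go (distance between hook_tool and cradle_seat below 0.02 m and angle between the x axis of hook_tool and the x axis of cradle, either way round below 0.15 rad and contact force between the fingers and hook_tool below 0.1 N), for 0.1 s.
4. the eye rod is down in the tray (horizontal distance between eye_rod and tray below 0.055 m and height (world z) of eye_rod below 0.012 m), for 0.1 s.
At the end, for the whole second after the job is handed in: The eye rod lies flat (within 0.15 rad) and still on the tray's floor, its middle within 55 mm of the tray's centre; the hook rests still in its cradle's two forks, prong down and pointing as at the start, its handle centre within 20 mm of the seat and its bar within 0.15 rad of the cradle's x (all of step 4 and angle between eye_rod's own z axis and vertical below 0.15 rad and linear speed of each of eye_rod, hook_tool below 0.02 m/s and distance between hook_tool and cradle_seat below 0.02 m and z of prong_tip in the frame of cradle below 0.045 m and x of prong_tip in the frame of cradle above 0.08 m and angle between the x axis of hook_tool and the x axis of cradle, either way round below 0.15 rad); the robot touches nothing.
It fails at once if the fingers or the arm touch the eye rod while its middle is still behind the raised front pipe (x of eye_rod in the frame of manifold above 0 m and contact force between any of the fingers, the arm and eye_rod above 0.3 N).
It fails at once if a bystander is moved by more than 30 mm (distance of any of pipe_cap, spacer, screwdriver, spanner, spray, mug from where it was at the start of the episode above 0.03 m).
It also fails if it takes over 72 s, if anything falls off the work surface, if the arm or the gripper's body presses on something with over 40 N, if the wrist force passes 120 N, or if a joint passes its speed limit or range.

## Working session

There is one attempt and no reset: what is moved stays moved. The work goes in short steps, Python scripts to look and compute and a tool call to move; the robot and the scene stay as the last step left them, time stands still between calls to the robot, and variables do not carry over. Pictures are saved under pics/ and viewed, at most 10 in all, crops included, and the job is handed in when it is done.

Besides the shell and the picture viewer there is one more tool, called after "Call:" as name(argument=value, ...), one argument or row to a line, values as JSON. arm_command: Moves the arm, as the interface text tells. Its arguments: {"type":"object","properties":{"deltas":{"type":"array","items":{"type":"number"}},"force":{"type":"number"}},"required":["deltas"]}

```bash
mkdir -p pics; ls; python3 - <<'E'
from cell import sensors, optics, arm
import cv2,numpy as np
print(sensors.observe(), arm.nose_length)
for n in ("scene","top"):
    cv2.imwrite(f"pics/{n}0.png",optics.get_image(n))
    c=optics.calibration(n); print(n,c)
E
```

```text
pics
{'clock': 0.0, 'joints': array([ 1.20640091,  0.43521855,  0.02500259,  1.57411914, -0.01159829,
        1.13398544, -0.07511565]), 'dq': array([-3.37351982e-05,  2.08293118e-04,  1.21747273e-03,  8.54153643e-05,
        1.29514483e-04,  1.96958133e-03,  2.93056691e-03]), 'joint_efforts': array([-1.68240655e-03, -6.67851162e+01,  9.83690433e-01, -3.14450133e+01,
       -6.08453597e-02,  4.29234607e-02,  1.54226159e-04]), 'position': array([ 0.16156238, -0.60325077,  0.24493952]), 'ee_rot': array([-3.11320931e+00, -4.09678398e-01,  5.68770087e-04]), 'force': array([-0.7403418 , -1.53055933,  1.12831625]), 'ft_torque': array([-0.03200341, -0.03739584, -0.06153377]), 'gripper_force': 0.0, 'width': 1.0021325346680867} 0.019
scene {'camera_matrix': array([[518.0576777 ,   0.        , 316.03392097],
       [  0.        , 518.0576777 , 199.56434285],
       [  0.        ,   0.        ,   1.        ]]), 'D': array([0.05374757, 0.        , 0.        , 0.        , 0.        ]), 'rvec': array([ 2.01443107,  1.30797103, -0.56081236]), 'tvec': array([-0.22219644, -0.27210409,  2.03568939])}
top {'camera_matrix': array([[392.81747161,   0.        , 312.68465842],
       [  0.        , 392.81747161, 193.45137147],
       [  0.        ,   0.        ,   1.        ]]), 'D': array([-0.09325953,  0.        ,  0.        ,  0.        ,  0.        ]), 'rvec': array([ 2.20492501, -2.17029767,  0.05826414]), 'tvec': array([0.001785  , 0.56205486, 1.48675296])}
```

View pics/scene0.png

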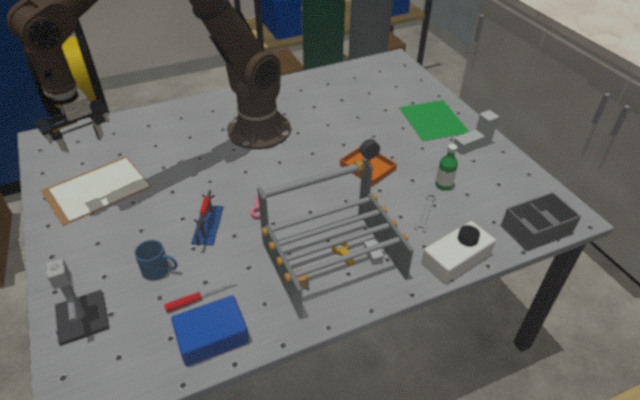

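View pics/top0.png

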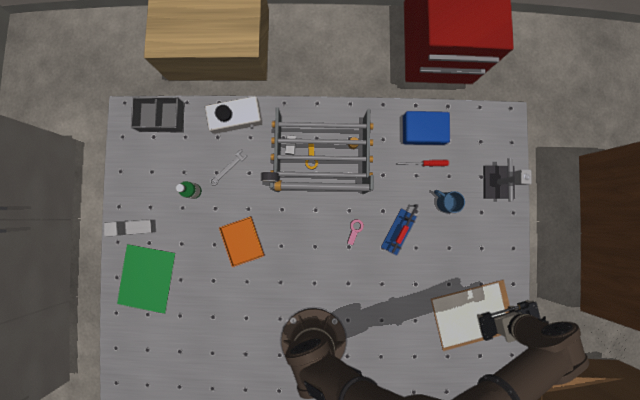

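The scene view shows the cradle with the hook (205,220), the manifold (260–410,165–305), the yellow rod (342,252) and the tray (368,163). In the top view the hook is at (400,230), the rod (312,155), the tray (242,241) and a pink decoy (355,232).

```bash
cat > h.py <<'E'
from cell import sensors, optics, arm
import cv2,numpy as np
def cast(name,px,z,c=None):
    c=c or optics.calibration(name)
    px=np.array(px,float).reshape(-1,1,2)
    u=cv2.undistortPoints(px,c["camera_matrix"],c["D"]).reshape(-1,2)
    R=cv2.Rodrigues(c["rvec"])[0]; o=-R.T@c["tvec"].ravel()
    d=np.c_[u,np.ones(len(u))]@R
    return o+d*((z-o[2])/d[:,2])[:,None]
def mask(im,lo,hi):
    return cv2.inRange(cv2.cvtColor(im,cv2.COLOR_BGR2HSV),lo,hi)
def blobs(m,amin=15):
    n,_,s,c=cv2.connectedComponentsWithStats(m)
    return [(s[i,:5].tolist(),c[i].round(1).tolist()) for i in range(1,n) if s[i,4]>=amin]
E
python3 - <<'E'
from h import *
im=cv2.imread("pics/top0.png")
cv2.imwrite("pics/crop0.png",cv2.resize(im[92:272,210:450],(800,600),interpolation=cv2.INTER_CUBIC))
for n,lo,hi in (("yellow",(20,120,90),(32,255,255)),("orange",(5,150,80),(17,255,255)),("red",(0,150,80),(4,255,255)),("red2",(174,150,80),(180,255,255)),("blue",(100,120,50),(125,255,255))):
    print(n,blobs(mask(im,lo,hi)))
m=mask(im,(5,150,80),(17,255,255));m[:,:210]=0;m[:,270:]=0;m[:210]=0
r=cv2.minAreaRect(cv2.findNonZero(m));print(r,cast("top",[r[0]],.02), cast("top",cv2.boxPoints(r),.03))
E
```

```text
yellow [([309, 144, 5, 12, 58], [311.0, 149.5]), ([306, 161, 12, 8, 36], [311.2, 164.8])]
orange [([219, 217, 45, 50, 1406], [241.2, 241.2])]
red [([428, 0, 85, 50, 3948], [470.4, 23.3]), ([423, 160, 26, 6, 139], [435.7, 162.7]), ([396, 226, 12, 17, 77], [401.6, 234.0])]
red2 []
blue [([403, 111, 47, 34, 1509], [425.9, 127.4]), ([382, 209, 29, 43, 419], [395.2, 229.7]), ([398, 221, 15, 26, 49], [406.1, 233.0]), ([394, 248, 5, 7, 22], [396.2, 250.8])]
((241.20001220703125, 241.1000213623047), (41.42583084106445, 33.83636474609375), 71.56505584716797) [[0.37548779 0.28032916 0.02      ]] [[0.4285047  0.36640144 0.03      ]
 [0.47139348 0.24441704 0.03      ]
 [0.32398059 0.19139558 0.03      ]
 [0.28096257 0.31264394 0.03      ]]
```

View pics/crop0.png

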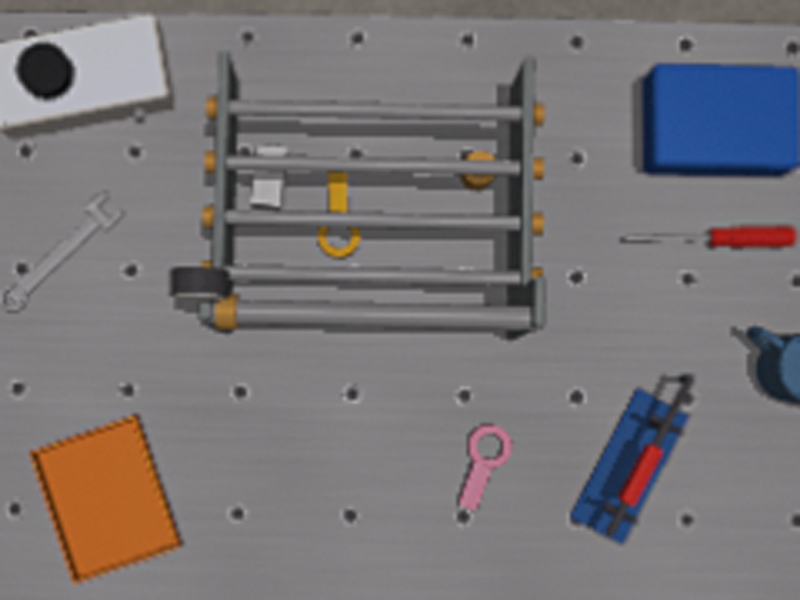

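The crop shows the eye centred near (339,236), its shank end at (338,171), the front pipe from (225,314) to (540,319), the hook bar from (613,530) to (687,380) and the handle ends at (655,449) and (628,503).

```bash
python3 - <<'E'
from h import *
f=lambda p,z:cast("top",np.array(p,float)/3.3333+[210,92],z).round(4).tolist()
print("eye",f([(339,236)],.02),"eye bottom,shank end",f([(339,258),(338,171)],.02))
print("pipe",f([(225,314),(540,319)],.21))
print("low1",f([(230,272),(520,278)],.115), "low2",f([(230,217),(520,224)],.115))
print("hook bar",f([(613,530),(687,380)],.075),"handle", f([(655,449),(628,503)],.085))
m=mask(cv2.imread("pics/top0.png"),(0,120,60),(5,255,255)); m[:200]=0;m[:,:380]=0;m[:,420:]=0;m[260:]=0
r=cv2.minAreaRect(cv2.findNonZero(m));print(r,cast("top",[r[0]],.085),cast("top",cv2.boxPoints(r),.085))
print("cap,spacer",f([(478,172)],.045),f([(268,182)],.035))
E
```

```text
eye [[0.6796, 0.0163, 0.02]] eye bottom,shank end [[0.6541, 0.0159, 0.02], [0.7554, 0.0187, 0.02]]
pipe [[0.5728, 0.1273, 0.21], [0.5727, -0.1886, 0.21]]
low1 [[0.6256, 0.1322, 0.115], [0.624, -0.1805, 0.115]] low2 [[0.6854, 0.1335, 0.115], [0.6827, -0.1801, 0.115]]
hook bar [[0.3519, -0.2907, 0.075], [0.518, -0.3722, 0.075]] handle [[0.4416, -0.3344, 0.085], [0.3823, -0.305, 0.085]]
((401.7547607421875, 233.6415252685547), (4.079400539398193, 19.23145866394043), 29.05460548400879) [[ 0.41609866 -0.31703932  0.085     ]] [[ 0.38885827 -0.29353876  0.085     ]
 [ 0.45045656 -0.32745772  0.085     ]
 [ 0.44339689 -0.34064374  0.085     ]
 [ 0.381809   -0.30668579  0.085     ]]
cap,spacer [[0.752, -0.1409, 0.045]] [[0.7386, 0.0985, 0.035]]
```

```bash
cat >> h.py <<'E'
from scipy.spatial.transform import Rotation as Ro
def pose(yaw,tilt):
    """tool x along yaw (deg), fingers leaning: tool z = sin(tilt)*xh - cos(tilt)*z"""
    return Ro.from_euler("z",yaw,degrees=True)*Ro.from_euler("y",-tilt,degrees=True)*Ro.from_euler("x",180,degrees=True)
def delta(p,R):
    s=sensors.observe(); R0=Ro.from_rotvec(s["ee_rot"])
    w=(R*R0.inv()).as_rotvec()/(np.pi/2)
    print("delta",w.round(4).tolist(),(np.array(p)-s["position"]).round(4).tolist(),"rows",np.linalg.norm(w)*90/8.59,np.linalg.norm(np.array(p)-s["position"])/.05)
E
python3 - <<'E'
from h import *
a=np.radians(-26.2);xh=np.array([np.cos(a),np.sin(a),0])
delta(np.array([.412,-.319,.19])-.005*xh,pose(-26.2,30))
E
```

```text
delta [-0.0341, -0.3389, -0.4472] [0.2459, 0.2865, -0.055] rows 5.889995584032453 7.631900078097118
```

Call:
arm_command(
  deltas=[0, 0, 0, 0.03, 0.035, 0, 80, -0.017, -0.17, -0.22, 0.12, 0.14, 0, 80, -0.034, -0.339, -0.447, 0.246, 0.2865, -0.02, 80, -0.034, -0.339, -0.447, 0.246, 0.2865, -0.055, 80, -0.034, -0.339, -0.447, 0.246, 0.2865, -0.055, 80, -0.034, -0.339, -0.447, 0.246, 0.2865, -0.055, 80, -0.034, -0.339, -0.447, 0.246, 0.2865, -0.055, 80, -0.034, -0.339, -0.447, 0.246, 0.2865, -0.055, 80, -0.034, -0.339, -0.447, 0.246, 0.2865, -0.055, 80, -0.034, -0.339, -0.447, 0.246, 0.2865, -0.055, 80, -0.034, -0.339, -0.447, 0.246, 0.2865, -0.055, 80, -0.034, -0.339, -0.447, 0.246, 0.2865, -0.055, 80],
  force=50,
)

```text
clock: 1.3
position: [0.4068, -0.3192, 0.1911]
ee_rot: [2.847, -0.667, 0.763]
force: [-0.0, 0.5, 0.2]
width: 0.873
gripper_force: 0.0
```

```bash
python3 - <<'E'
from h import *
print(sensors.observe()["position"],sensors.observe()["joints"])
im=optics.get_image("wrist");cv2.imwrite("pics/w1.png",im);c=optics.calibration("wrist");np.save("w1.npy",c,allow_pickle=True)
m=mask(im,(0,140,70),(6,255,255));print(blobs(m,100))
E
```

```text
[ 0.4067933  -0.31919844  0.19106435] [ 0.69177218  0.13085213 -0.08675279  2.31965235 -0.34394811  0.18244032
 -1.10010121]
[([288, 13, 70, 43, 1350], [323.3, 33.6]), ([306, 222, 20, 43, 806], [315.8, 243.5]), ([305, 292, 21, 12, 227], [314.9, 297.2])]
```

View pics/w1.png

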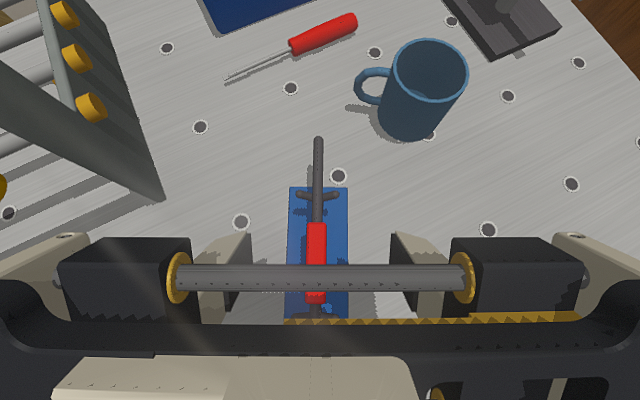

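The wrist view shows the hook bar running from (318,138) back to about (315,310), with the handle's front edge at row 222, and the fingers straddling it.

```bash
python3 - <<'E'
from h import *
c=np.load("w1.npy",allow_pickle=True).item()
P=cast("wrist",[(318.5,140),(316.8,215),(316,245),(315,296)],.0800,c);print(P.round(4))
H=cast("wrist",[(316,222),(315,303)],.089,c);print(H.round(4))
d=P[0]-P[1];yaw=np.degrees(np.arctan2(d[1],d[0]));print(yaw)
xh=np.array([np.cos(np.radians(yaw)),np.sin(np.radians(yaw)),0])
o=H[0]-.035*xh;o[2]=.075;print("origin",o, "from bend",P[0]-.123*xh)
for z in(.14,.075):
    delta(o-.012*xh+[0,0,z-.075],pose(yaw,20))
E
```

```text
[[ 0.5188 -0.3731  0.08  ]
 [ 0.4522 -0.3383  0.08  ]
 [ 0.428  -0.3256  0.08  ]
 [ 0.3891 -0.3054  0.08  ]]
[[ 0.4452 -0.3342  0.089 ]
 [ 0.3845 -0.3033  0.089 ]]
-27.56121947507297
origin [ 0.41414132 -0.31797868  0.075     ] from bend [ 0.40979494 -0.31620062  0.08      ]
delta [0.0514, 0.099, -0.0128] [-0.0032, 0.0067, -0.051] rows 1.175920052400918 1.030248524959699
delta [0.0514, 0.099, -0.0128] [-0.0032, 0.0067, -0.116] rows 1.175920052400918 2.324221814179771
```

Call:
arm_command(
  deltas=[0.05, 0.099, -0.011, -0.004, 0.006, 0, 80, 0.05, 0.099, -0.011, -0.004, 0.006, -0.03, 80, 0.05, 0.099, -0.011, -0.004, 0.006, -0.06, 80, 0.05, 0.099, -0.011, -0.004, 0.006, -0.09, 80, 0.05, 0.099, -0.011, -0.004, 0.006, -0.115, 80, 0.05, 0.099, -0.011, -0.004, 0.006, -0.116, 80, 0.05, 0.099, -0.011, -0.004, 0.006, -0.116, 80, 0.05, 0.099, -0.011, -0.004, 0.006, -0.116, 30, 0.05, 0.099, -0.011, -0.004, 0.006, -0.116, 10, 0.05, 0.099, -0.011, -0.004, 0.006, -0.116, 10, 0.05, 0.099, -0.011, -0.004, 0.006, -0.116, 10, 0.05, 0.099, -0.011, -0.004, 0.006, -0.116, 10, 0.05, 0.099, -0.011, -0.004, 0.006, -0.116, 10, 0.05, 0.099, -0.011, -0.004, 0.006, -0.116, 10, 0.05, 0.099, -0.011, -0.004, 0.006, -0.116, 10],
  force=50,
)

```text
clock: 2.85
position: [0.4037, -0.3112, 0.0748]
ee_rot: [2.93, -0.708, 0.517]
force: [-3.1, -4.5, 1.8]
width: 0.223
gripper_force: 4.2
```

```bash
python3 - <<'E'
from h import *
s=sensors.observe();print(s["joints"],s["position"],s["force"],s["width"]*91.8,s["gripper_force"])
E
```

```text
[ 0.48496441  0.37519723  0.11258908  2.32853637 -0.7026353   0.11963213
 -0.77720289] [ 0.40373706 -0.31121688  0.07475799] [-3.09810219 -4.4976815   1.75185252] 20.462568921403726 4.156704246997833
```

Joint 6 sits at its limit at this tilt, so I'll regrip with less tilt and further back on the handle.

```bash
python3 - <<'E'
from h import *
a=np.radians(-27.3);xh=np.array([np.cos(a),np.sin(a),0])
s=sensors.observe();R=Ro.from_rotvec(s["ee_rot"]).as_matrix();print(R[:,2],np.degrees(np.arctan2(R[1,0],R[0,0])))
delta(np.array([.412,-.318,.075])-.02*xh,pose(-27.3,16))
E
```

```text
[ 0.30438653 -0.15740567 -0.93945319] -27.173877936197265
delta [0.0211, 0.0396, -0.0012] [-0.0095, 0.0024, 0.0002] rows 0.47052566397793677 0.19616207041334074
```

Call:
arm_command(
  deltas=[0, 0, 0, 0, 0, 0, 60, 0, 0, 0, 0, 0, 0, 60, 0, 0, 0, 0, 0, 0, 60, 0.021, 0.04, -0.001, -0.0095, 0.001, 0, 60, 0.021, 0.04, -0.001, -0.0095, 0.001, 0, 60, 0.021, 0.04, -0.001, -0.0095, 0.001, 0, 60, 0.021, 0.04, -0.001, -0.0095, 0.001, 0, 60],
)

```text
clock: 3.55
position: [0.3946, -0.3096, 0.0745]
ee_rot: [2.962, -0.717, 0.417]
force: [-0.1, -0.5, -0.1]
width: 0.652
gripper_force: 0.0
```

```bash
python3 - <<'E'
from h import *
a=np.radians(-27.3);xh=np.array([np.cos(a),np.sin(a),0])
s=sensors.observe();print(s["joints"],s["position"],s["force"],s["width"])
delta(np.array([.412,-.318,.075])-.02*xh,pose(-27.3,16))
im=optics.get_image("wrist");cv2.imwrite("pics/w2.png",im);c=optics.calibration("wrist")
m=mask(im,(0,140,70),(6,255,255));m[:150]=0;print(blobs(m,60))
E
```

```text
[ 0.34677102  0.38344259  0.29333454  2.30084377 -0.64924625  0.24004626
 -0.82607402] [ 0.39459252 -0.3095512   0.07454083] [-0.14900252 -0.452751   -0.1153524 ] 0.6522365589067701
delta [0.0001, 0.0003, -0.001] [-0.0004, 0.0007, 0.0005] rows 0.010533930706230576 0.018637715487942012
[([300, 152, 37, 113, 4011], [318.1, 207.8]), ([301, 292, 34, 5, 132], [318.3, 293.6])]
```

View pics/w2.png

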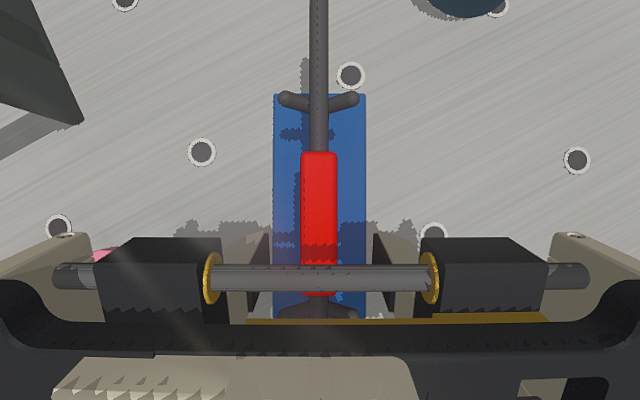

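The wrist view shows the bar at columns 318–319, midway between the fingers (268 and 373), so the hand is centred and aligned. I'll close the gripper.

Call:
arm_command(
  deltas=[0, 0, 0, 0, 0, 0, 10, 0, 0, 0, 0, 0, 0, 10, 0, 0, 0, 0, 0, 0, 10, 0, 0, 0, 0, 0, 0, 10, 0, 0, 0, 0, 0, 0, 10, 0, 0, 0, 0, 0, 0, 10, 0, 0, 0, 0, 0, 0, 10, 0, 0, 0, 0, 0, 0, 10, 0, 0, 0, 0, 0, 0, 10, 0, 0, 0, 0, 0, 0, 10],
  force=50,
)

```text
clock: 4.6
position: [0.3949, -0.3089, 0.0747]
ee_rot: [2.964, -0.716, 0.415]
force: [1.7, 5.6, 0.8]
width: 0.194
gripper_force: 50.0
```

Call:
arm_command(
  deltas=[0, 0, 0, 0, 0, 0.02, 10, 0, 0, 0, 0, 0, 0.05, 10, 0, 0, 0, 0, 0, 0.09, 10, 0, 0, 0, 0, 0, 0.1, 10, 0, 0, 0, 0, 0, 0.1, 10, 0, 0, 0, 0, 0, 0.1, 10],
)

```text
clock: 5.2
position: [0.394, -0.3095, 0.1741]
ee_rot: [2.963, -0.718, 0.415]
force: [-0.8, 1.2, -2.3]
width: 0.196
gripper_force: 50.0
```

```bash
python3 - <<'E'
from h import *
s=sensors.observe();print(s)
im=optics.get_image("wrist");cv2.imwrite("pics/w3.png",im)
m=mask(im,(0,140,70),(6,255,255));print(blobs(m,60))
# pre-insert: rod eye at (.68,.016); stand back first
for p in ([.40,-.0,.13],[.45,.016,.085]): delta(p,pose(0,16))
E
```

```text
{'clock': 5.2, 'joints': array([ 0.03976939,  0.20286107,  0.63782545,  2.21921119, -0.35147073,
        0.50816809, -1.1084825 ]), 'dq': array([ 0.01828038,  0.01818447, -0.01415434,  0.01234947, -0.00391095,
       -0.00038014, -0.00085784]), 'joint_efforts': array([ -0.53125855, -37.33172178,   4.27110404, -26.97356522,
        -0.321099  ,  -1.81077808,  -0.12594532]), 'position': array([ 0.39404943, -0.30952276,  0.17413219]), 'ee_rot': array([ 2.96261972, -0.71773155,  0.41460281]), 'force': array([-0.80095345,  1.15152897, -2.25838682]), 'ft_torque': array([ 0.29445692,  0.50417836, -0.00577731]), 'gripper_force': 49.99129772186279, 'width': 0.19627596605161038}
[([302, 151, 37, 114, 4171], [320.0, 207.8]), ([303, 292, 36, 4, 130], [320.3, 293.4])]
delta [-0.0003, -0.0014, 0.3029] [0.0063, 0.3095, -0.0437] rows 3.173870362196113 6.252580132704407
delta [-0.0003, -0.0014, 0.3029] [0.0563, 0.3255, -0.0887] rows 3.173870362196113 6.840632217175531
```

Call:
arm_command(
  deltas=[0, 0, 0.05, -0.01, 0.04, 0, 10, 0, 0, 0.1, -0.01, 0.09, 0, 10, 0, 0, 0.18, -0.01, 0.14, 0, 10, 0, 0, 0.25, -0.01, 0.19, -0.02, 10, 0, 0, 0.303, -0.005, 0.24, -0.03, 10, 0, 0, 0.303, 0, 0.28, -0.05, 10, 0, 0, 0.303, 0, 0.3255, -0.07, 10, 0, 0, 0.303, 0, 0.3255, -0.08, 10, 0, 0, 0.303, 0, 0.3255, -0.08, 10, 0, 0, 0.303, 0, 0.3255, -0.08, 10, 0, 0, 0.303, 0, 0.3255, -0.08, 10],
)

```text
clock: 6.35
position: [0.3942, 0.0134, 0.0949]
ee_rot: [3.11, -0.007, 0.436]
force: [0.3, -0.4, -0.9]
width: 0.194
gripper_force: 50.0
```

```bash
python3 - <<'E'
from h import *
s=sensors.observe();print(s["position"],s["joints"],s["force"])
im=optics.get_image("wrist");cv2.imwrite("pics/w4.png",im);c=optics.calibration("wrist");np.save("w4.npy",c,allow_pickle=True)
m=mask(im,(20,120,60),(32,255,255));print(blobs(m,60))
E
```

```text
[0.39417835 0.01338402 0.09492257] [-0.54547663  0.1985497   0.37250515  2.52306987 -0.11515617  0.16054047
 -1.6535803 ] [ 0.29134297 -0.38103671 -0.88373495]
[([354, 254, 8, 50, 194], [358.9, 281.7]), ([280, 261, 4, 43, 124], [281.3, 283.4]), ([319, 313, 152, 12, 1306], [401.9, 318.8]), ([180, 318, 118, 7, 607], [238.9, 320.7])]
```

View pics/w4.png

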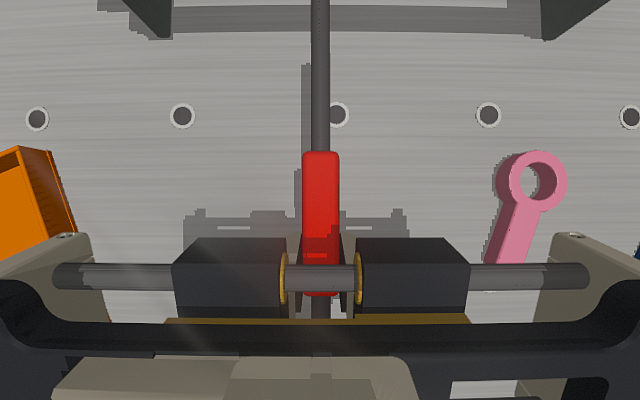

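The wrist view shows the hook held straight. The manifold's plate ends are at the top edge (172,38) and (543,38), and the rod is not yet in view.

Call:
arm_command(
  deltas=[0, 0, 0, 0.03, 0.002, -0.005, 10, 0, 0, 0, 0.07, 0.002, -0.008, 10, 0, 0, 0, 0.1, 0.002, -0.008, 10, 0, 0, 0, 0.1, 0.002, -0.008, 10, 0, 0, 0, 0.1, 0.002, -0.008, 10],
)

```text
clock: 6.9
position: [0.4945, 0.0154, 0.087]
ee_rot: [3.11, -0.006, 0.437]
force: [-1.0, 0.5, -2.5]
width: 0.201
gripper_force: 50.0
```

```bash
python3 - <<'E'
from h import *
s=sensors.observe();print(s["position"],s["joints"],s["force"])
im=optics.get_image("wrist");cv2.imwrite("pics/w5.png",im);c=optics.calibration("wrist");np.save("w5.npy",c,allow_pickle=True)
m=mask(im,(20,120,60),(32,255,255));print(blobs(m,60))
E
```

```text
[0.4945293  0.01543654 0.08703899] [-0.37710424  0.34276486  0.25154167  2.30780008 -0.18114343  0.22826164
 -1.55503559] [-0.99631285  0.50754095 -2.54336686]
[([285, 0, 26, 42, 697], [297.9, 19.0]), ([330, 0, 18, 39, 500], [337.4, 15.8]), ([354, 254, 8, 50, 203], [358.8, 281.3]), ([280, 259, 5, 45, 88], [281.7, 281.6]), ([318, 313, 152, 12, 1336], [401.6, 318.8]), ([185, 318, 114, 7, 608], [239.9, 320.8])]
```

View pics/w5.png

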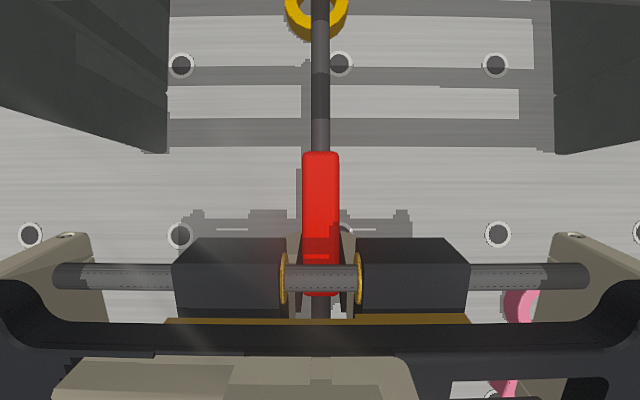

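The wrist view shows the eye's front half at the top: outer edges at columns 284 and 348, front edge at row 42, with the bar at column 320.

```bash
python3 - <<'E'
from h import *
c=np.load("w5.npy",allow_pickle=True).item()
print("eye edges at top z=.02",cast("wrist",[(284.5,5),(348.5,5),(317,39)],.02,c).round(4), "front z0",cast("wrist",[(317,42)],.0,c))
print("bar",cast("wrist",[(320.5,40),(320.5,150)],.092,c).round(4))
E
```

```text
eye edges at top z=.02 [[ 0.6751  0.0418  0.02  ]
 [ 0.6749 -0.0066  0.02  ]
 [ 0.6485  0.0173  0.02  ]] front z0 [[0.65718778 0.01748371 0.        ]]
bar [[0.6078 0.0149 0.092 ]
 [0.5519 0.0151 0.092 ]]
```

Call:
arm_command(
  deltas=[0, 0, 0, 0.02, 0.003, 0, 10, 0, 0, 0, 0.043, 0.003, 0, 10, 0, 0, 0, 0.043, 0.003, 0, 10, 0, 0, 0, 0.043, 0.003, 0, 10, 0, 0, 0, 0.043, 0.003, -0.01, 10, 0, 0, 0, 0.043, 0.003, -0.02, 10],
)

```text
clock: 7.55
position: [0.5361, 0.0202, 0.0661]
ee_rot: [3.111, -0.0, 0.436]
force: [0.6, -0.0, -1.0]
width: 0.193
gripper_force: 50.0
```

Call:
arm_command(
  deltas=[0, 0, 0, 0, 0, -0.005, 10, 0, 0, 0, 0, 0, -0.01, 10, 0, 0, 0, 0, 0, -0.014, 10, 0, 0, 0, 0, 0, -0.014, 10],
)

```text
clock: 7.95
position: [0.5369, 0.0202, 0.0521]
ee_rot: [3.111, -0.0, 0.435]
force: [-0.1, -0.1, -1.1]
width: 0.192
gripper_force: 50.0
```

```bash
python3 - <<'E'
from h import *
s=sensors.observe();print(s["position"],s["joints"],s["force"],s["ft_torque"])
im=optics.get_image("wrist");b=optics.get_image("top")
cv2.imwrite("pics/w6.png",np.vstack([cv2.resize(im[:130,220:420],(800,520)[:2]) [:300],cv2.resize(b[130:190,260:420],(800,300),interpolation=cv2.INTER_CUBIC)]))
E
```

```text
[0.53687227 0.02016119 0.05208876] [-0.3111286   0.46127976  0.18598084  2.23158604 -0.21553055  0.18489824
 -1.520158  ] [-0.115243   -0.06478263 -1.07244668] [-0.0516503   0.55301787 -0.01156953]
```

View pics/w6.png

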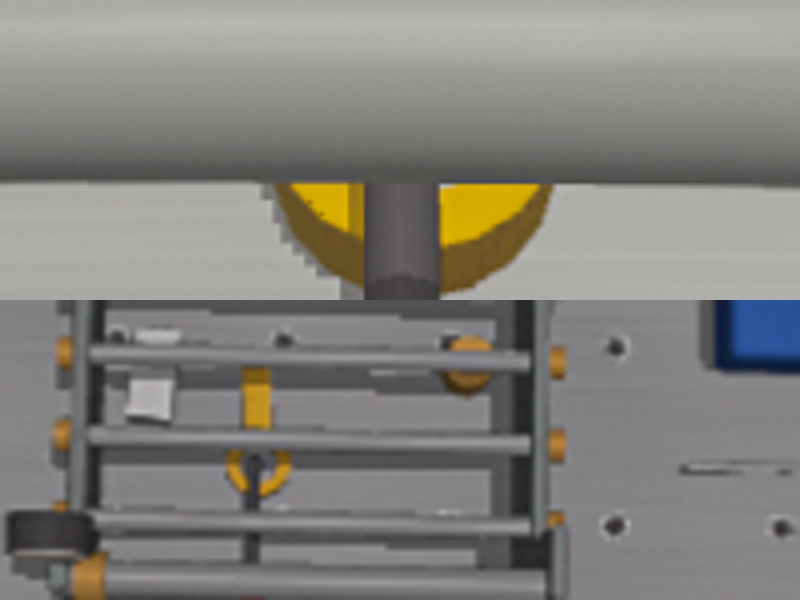

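The wrist half shows the prong inside the ring's opening, and the top half shows the bar ending in the eye at (255,465). Now I'll draw the rod forward.

Call:
arm_command(
  deltas=[0, 0, 0, -0.01, -0.002, 0, 10, 0, 0, 0, -0.022, -0.002, 0, 10, 0, 0, 0, -0.034, -0.002, 0, 10, 0, 0, 0, -0.046, -0.002, 0, 10, 0, 0, 0, -0.058, -0.002, 0, 10, 0, 0, 0, -0.07, -0.002, 0, 10, 0, 0, 0, -0.07, -0.002, 0, 10],
)

```text
clock: 8.75
position: [0.4648, 0.0183, 0.0527]
ee_rot: [3.111, -0.001, 0.434]
force: [2.2, 0.3, -1.0]
width: 0.192
gripper_force: 50.0
```

```bash
python3 - <<'E'
from h import *
s=sensors.observe();print(s["position"],s["joints"],s["force"],s["ft_torque"])
b=optics.get_image("top");m=mask(b,(20,120,90),(32,255,255));print(blobs(m)); print([cast("top",[x[1]],.02)[0].round(3) for x in blobs(m)])
E
```

```text
[0.4648042  0.01825551 0.05266219] [-0.46315895  0.39991894  0.3406586   2.40440624 -0.80005311  0.118664
 -0.95197543] [ 2.20607803  0.26441444 -1.04462516] [0.03074596 0.08872086 0.06606773]
[([309, 160, 5, 12, 57], [311.0, 165.8])]
[array([0.668, 0.019, 0.02 ])]
```

Call:
arm_command(
  deltas=[0, 0, -0.056, -0.0115, 0.012, 0, 10, 0, 0, -0.111, -0.022, 0.024, 0, 10, 0, 0, -0.167, -0.031, 0.036, 0, 10, 0, 0, -0.222, -0.04, 0.048, 0, 10, 0, 0, -0.278, -0.047, 0.059, 0, 10, 0, 0, -0.333, -0.053, 0.07, 0, 10],
)

```text
clock: 9.4
position: [0.4133, 0.0889, 0.053]
ee_rot: [2.937, -0.792, 0.412]
force: [1.7, -0.7, -2.8]
width: 0.196
gripper_force: 50.0
```

```bash
python3 - <<'E'
from h import *
s=sensors.observe();print(s["position"],s["joints"],s["force"],s["ft_torque"])
R=Ro.from_rotvec(s["ee_rot"]).as_matrix();print(np.degrees(np.arctan2(R[1,0],R[0,0])),R[:,2])
b=optics.get_image("top");m=mask(b,(20,120,90),(32,255,255));print(blobs(m)); print([cast("top",[x[1]],.02)[0].round(3) for x in blobs(m)])
E
```

```text
[0.41333467 0.08886476 0.05298875] [-1.25271635  0.56321849  0.98733835  2.46039513 -0.98972041  0.2910511
 -1.53614701] [ 1.6755408  -0.73049102 -2.7852776 ] [0.41804078 0.20549668 0.14567145]
-30.172304378698513 [ 0.23784679 -0.13833159 -0.96140172]
[([310, 179, 5, 4, 20], [312.0, 180.5]), ([305, 190, 12, 14, 58], [310.5, 195.6])]
[array([0.611, 0.014, 0.02 ]), array([0.553, 0.019, 0.02 ])]
```

Call:
arm_command(
  deltas=[0, 0, -0.056, -0.0055, 0.0105, 0, 10, 0, 0, -0.111, -0.01, 0.02, 0, 10, 0, 0, -0.167, -0.014, 0.029, 0, 10, 0, 0, -0.222, -0.017, 0.037, 0, 10, 0, 0, -0.278, -0.019, 0.045, 0, 10, 0, 0, -0.333, -0.021, 0.051, 0, 10, 0, 0, -0.333, -0.021, 0.051, 0, 10],
)

```text
clock: 10.15
position: [0.3929, 0.1393, 0.0522]
ee_rot: [2.581, -1.487, 0.361]
force: [-0.2, 0.0, -1.2]
width: 0.19
gripper_force: 50.0
```

```bash
python3 - <<'E'
from h import *
s=sensors.observe();print(s["position"],s["joints"],s["force"],s["ft_torque"])
R=Ro.from_rotvec(s["ee_rot"]).as_matrix();print(np.degrees(np.arctan2(R[1,0],R[0,0])),R[:,2])
b=optics.get_image("top");m=mask(b,(20,120,90),(32,255,255));print(blobs(m)); print([cast("top",[x[1]],.02)[0].round(3) for x in blobs(m)])
cv2.imwrite("pics/t7.png",cv2.resize(b[92:272,210:450],(800,600),interpolation=cv2.INTER_CUBIC))
E
```

```text
[0.39291892 0.13929674 0.05222925] [-1.51977691  0.83940568  1.27403607  2.34602184 -0.92803926  0.6621561
 -2.20996685] [-0.20701435  0.01902476 -1.19539647] [0.55826899 0.26693391 0.05147255]
-59.879306047609575 [ 0.13607375 -0.23998245 -0.9611932 ]
[([305, 198, 12, 25, 126], [311.5, 209.4])]
[array([0.501, 0.014, 0.02 ])]
```

View pics/t7.png

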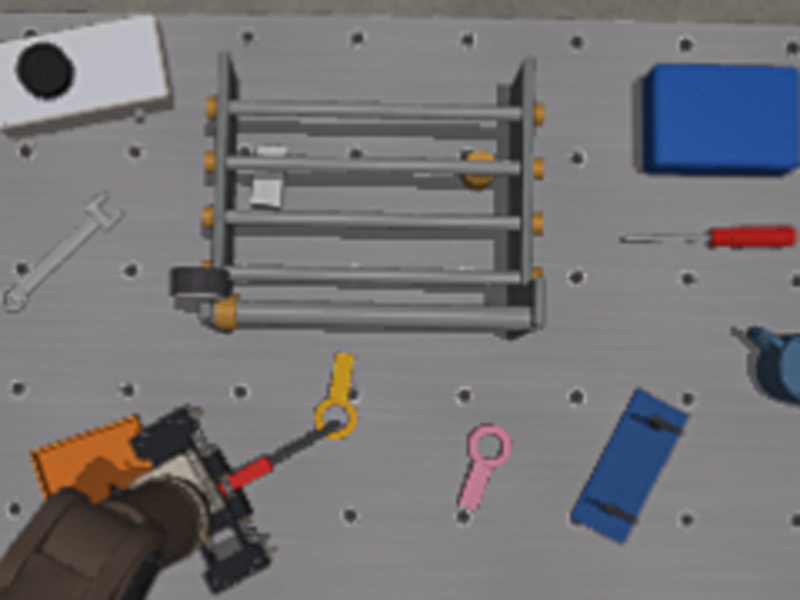

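The rod now lies in front of the manifold: eye (336,418), shank end (344,355). Next I'll lift the hook out and carry it back over the cradle.

Call:
arm_command(
  deltas=[0, 0, 0, 0.004, 0, 0, 10, 0, 0, 0, 0.004, 0, 0.015, 10, 0, 0, 0, 0.004, 0, 0.035, 10, 0, 0, 0, 0.004, 0, 0.07, 10, 0, 0, 0, 0.004, 0, 0.11, 10, 0, 0, 0.05, 0.002, -0.03, 0.122, 10, 0, 0, 0.1, 0.002, -0.07, 0.122, 10, 0, 0, 0.15, 0.002, -0.11, 0.122, 10, 0, 0, 0.2, 0.002, -0.15, 0.122, 10, 0, 0, 0.25, 0.002, -0.19, 0.122, 10, 0, 0, 0.3, 0.002, -0.23, 0.122, 10, 0, 0, 0.362, 0.002, -0.27, 0.122, 10, 0, 0, 0.362, 0.002, -0.31, 0.122, 10, 0, 0, 0.362, 0.002, -0.35, 0.122, 10, 0, 0, 0.362, 0.002, -0.39, 0.122, 10, 0, 0, 0.362, 0.002, -0.42, 0.122, 10, 0, 0, 0.362, 0.002, -0.449, 0.122, 10, 0, 0, 0.362, 0.002, -0.449, 0.122, 10, 0, 0, 0.362, 0.002, -0.449, 0.122, 10, 0, 0, 0.362, 0.002, -0.449, 0.122, 10],
)

```text
clock: 12.2
position: [0.3939, -0.3133, 0.1751]
ee_rot: [2.958, -0.723, 0.418]
force: [0.4, 0.6, -0.8]
width: 0.192
gripper_force: 50.0
```

```bash
python3 - <<'E'
from h import *
s=sensors.observe();print(s["position"],s["joints"],s["force"],s["ft_torque"])
delta([.3946,-.3093,.0748],pose(-27.3,16))
delta([.3946,-.3093,.0748],Ro.from_rotvec([2.964,-.716,.415]))
b=optics.get_image("wrist");m=mask(b,(0,140,70),(6,255,255));m[:100]=0;print(blobs(m,60))
cv2.imwrite("pics/w8.png",b)
t=optics.get_image("top");m=mask(t,(20,120,90),(32,255,255));print(blobs(m)); print([cast("top",[x[1]],.02)[0].round(3) for x in blobs(m)])
E
```

```text
[ 0.39388093 -0.31328957  0.17507319] [-0.17375276  0.24758426  0.92611011  2.22804702 -0.52025488  0.5418849
 -0.92085781] [ 0.43130686  0.58754655 -0.81154106] [0.24297918 0.44936097 0.01888942]
delta [0.0012, 0.0006, 0.0021] [0.0007, 0.004, -0.1003] rows 0.026417418054744908 2.007102079004438
delta [0.002, 0.0011, 0.0038] [0.0007, 0.004, -0.1003] rows 0.04619496272346614 2.007102079004438
[([302, 151, 37, 114, 4165], [320.0, 207.8]), ([303, 292, 36, 4, 130], [320.3, 293.4])]
[([305, 198, 12, 25, 129], [311.4, 209.6])]
[array([0.5  , 0.015, 0.02 ])]
```

View pics/w8.png

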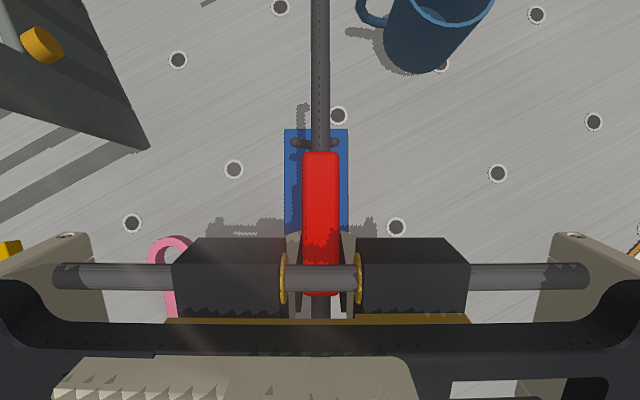

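The wrist view shows the handle at (320,208), exactly as after the lift, so the hook hasn't slipped. It's over the cradle and ready to lower.

Call:
arm_command(
  deltas=[0.001, 0.001, 0.003, 0.001, 0.004, -0.02, 10, 0.001, 0.001, 0.003, 0.001, 0.004, -0.045, 10, 0.001, 0.001, 0.003, 0.001, 0.004, -0.07, 10, 0.001, 0.001, 0.003, 0.001, 0.004, -0.085, 10, 0.001, 0.001, 0.003, 0.001, 0.004, -0.095, 10, 0.001, 0.001, 0.003, 0.001, 0.004, -0.1, 10, 0.001, 0.001, 0.003, 0.001, 0.004, -0.1, 10, 0.001, 0.001, 0.003, 0.001, 0.004, -0.1, 10],
)

```text
clock: 13.1
position: [0.3954, -0.3073, 0.0756]
ee_rot: [2.961, -0.716, 0.415]
force: [-2.6, -4.2, 0.4]
width: 0.191
gripper_force: 50.0
```

```bash
python3 - <<'E'
from h import *
s=sensors.observe();print(s["position"],s["joints"],s["force"],s["ft_torque"])
E
```

```text
[ 0.39544959 -0.30734718  0.07558181] [ 0.15798735  0.40884498  0.53219758  2.31495108 -0.92772572  0.30423908
 -0.55007694] [-2.6485454  -4.23222498  0.37585386] [-0.72706699  0.70812697 -0.53079661]
```

Call:
arm_command(
  deltas=[0, 0, 0, -0.001, -0.002, -0.001, 10, 0, 0, 0, -0.001, -0.002, -0.001, 10, 0, 0, 0, -0.001, -0.002, -0.001, 60, 0, 0, 0, -0.001, -0.002, -0.001, 60, 0, 0, 0, -0.001, -0.002, -0.001, 60, 0, 0, 0, -0.001, -0.002, -0.001, 60, 0, 0, 0, -0.001, -0.002, -0.001, 60, 0, 0, 0, -0.001, -0.002, -0.001, 60, 0, 0, 0, -0.001, -0.002, 0.01, 60, 0, 0, 0, -0.001, -0.002, 0.04, 60, 0, 0, 0, -0.001, -0.002, 0.08, 60, 0, 0, 0, -0.001, -0.002, 0.12, 60, 0, 0, 0, -0.001, -0.002, 0.12, 60],
)

```text
clock: 14.4
position: [0.3978, -0.3087, 0.1988]
ee_rot: [2.963, -0.711, 0.422]
force: [1.4, -0.7, -0.8]
width: 0.653
gripper_force: 0.0
```

```bash
python3 - <<'E'
from h import *
s=sensors.observe();print(s["position"],s["joints"],s["force"],s["width"])
b=optics.get_image("wrist");c=optics.calibration("wrist");cv2.imwrite("pics/w9.png",b);np.save("w9.npy",c,allow_pickle=True)
m=mask(b,(0,140,70),(6,255,255));m[:100]=0;print(blobs(m,60))
for q in blobs(m,60): print(cast("wrist",[q[1]],.089,c), cast("wrist",[(q[1][0],q[0][1]+.0)],.089,c))
# rod from top
t=optics.get_image("top");m=mask(t,(20,110,80),(32,255,255));m[:,:290]=0;m[:,340:]=0;m[:192]=0;m[235:]=0
r=cv2.minAreaRect(cv2.findNonZero(m));print(r,blobs(m));print("rod corners",cast("top",cv2.boxPoints(r),.02),"ctr",cast("top",[r[0]],.02))
cv2.imwrite("pics/t9.png",t)
E
```

```text
[ 0.39777608 -0.30865638  0.19882688] [-0.27884362  0.20814096  1.02034234  2.20205047 -0.44355517  0.59422684
 -0.99392509] [ 1.38153394 -0.69434637 -0.75344325] 0.6531558956734211
[([313, 178, 19, 79, 1417], [321.9, 216.7])]
[[ 0.41470078 -0.3177905   0.089     ]] [[ 0.4450219  -0.33323358  0.089     ]]
((310.5, 210.0), (24.0, 11.0), 90.0) [([305, 198, 12, 25, 129], [311.3, 209.5])]
rod corners [[ 0.54391522  0.0397159   0.02      ]
 [ 0.54457555 -0.00227393  0.02      ]
 [ 0.45315783 -0.00369802  0.02      ]
 [ 0.45248093  0.03815794  0.02      ]] ctr [[0.49846627 0.01797137 0.02      ]]
```

View pics/w9.png

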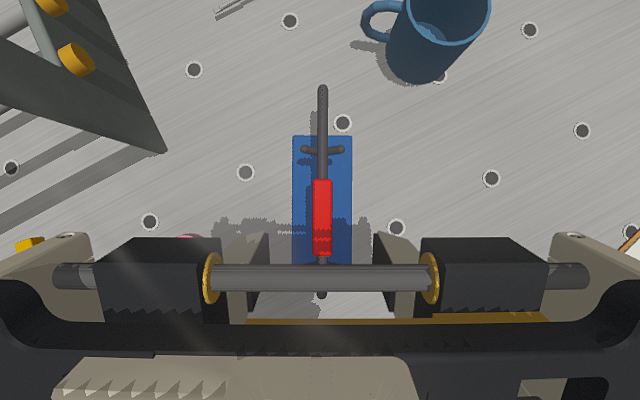

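The hook is seated again: its handle's front edge is at (.445,-.333), as at the start. Now I'll approach the rod.

```bash
python3 - <<'E'
from h import *
f=lambda p,z:cast("top",np.array(p,float)/3.3333+[210,92],z).round(4)
P=f([(336,418),(344,355)],.02);d=P[1]-P[0];print(P,np.degrees(np.arctan2(d[1],d[0])))
delta([.46,.015,.17],pose(-6,8))
E
```

```text
[[0.4703 0.0164 0.02  ]
 [0.5425 0.0084 0.02  ]] -6.322771320933458
delta [0.0243, 0.0854, 0.2327] [0.0637, 0.3219, -0.0253] rows 2.6097354218870996 6.583127645975823
```

Call:
arm_command(
  deltas=[0, 0, 0.02, 0, 0.03, 0, 60, 0.005, 0.02, 0.08, 0, 0.08, 0, 60, 0.01, 0.05, 0.15, 0.01, 0.13, 0, 60, 0.02, 0.085, 0.233, 0.02, 0.18, 0, 60, 0.024, 0.085, 0.233, 0.04, 0.23, 0, 60, 0.024, 0.085, 0.233, 0.05, 0.28, -0.01, 60, 0.024, 0.085, 0.233, 0.064, 0.322, -0.025, 60, 0.024, 0.085, 0.233, 0.064, 0.322, -0.025, 60, 0.024, 0.085, 0.233, 0.064, 0.322, -0.025, 60, 0.024, 0.085, 0.233, 0.064, 0.322, -0.025, 60],
)

```text
clock: 15.5
position: [0.4583, 0.0126, 0.1691]
ee_rot: [3.12, -0.169, 0.214]
force: [-0.3, -0.1, -0.4]
width: 0.656
gripper_force: 0.0
```

```bash
python3 - <<'E'
from h import *
s=sensors.observe();print(s["position"],s["joints"])
b=optics.get_image("wrist");c=optics.calibration("wrist");cv2.imwrite("pics/w10.png",b);np.save("w10.npy",c,allow_pickle=True)
m=mask(b,(20,120,60),(32,255,255));m[250:]=0;print(blobs(m,60))
ys,xs=np.nonzero(m)
for y in range(0,250,12):
    x=np.nonzero(m[y,200:440])[0]
    if len(x):
        e=cast("wrist",[(200+x.min(),y),(200+x.max(),y)],.02,c);print(y,200+x.min(),200+x.max(),len(x),e[:,:2].round(4).tolist())
E
```

```text
[0.45833894 0.01264834 0.16910111] [-0.92408705  0.2401695   0.90918017  2.21546693 -0.27323938  0.65771499
 -1.51412215]
[([10, 44, 29, 22, 216], [23.1, 53.6]), ([289, 125, 49, 99, 2356], [313.5, 176.7])]
132 304 325 22 [[0.5411, 0.0188], [0.5388, -0.0016]]
144 304 325 22 [[0.5296, 0.0202], [0.5273, -0.0004]]
156 304 324 21 [[0.518, 0.0215], [0.5158, 0.0019]]
168 303 324 22 [[0.5064, 0.0239], [0.504, 0.0032]]
180 300 326 27 [[0.4948, 0.0283], [0.492, 0.0025]]
192 291 335 20 [[0.4839, 0.0387], [0.479, -0.0052]]
204 289 337 23 [[0.472, 0.0422], [0.4667, -0.006]]
216 296 331 36 [[0.459, 0.0367], [0.4551, 0.0013]]
```

```bash
python3 - <<'E'
from h import *
delta([.507,.013,.0245],pose(-7.5,8))
E
```

```text
delta [0.0012, -0.0013, -0.0137] [0.0485, 0.0006, -0.145] rows 0.1449772769689802 3.0568067748048326
```

Call:
arm_command(
  deltas=[0, 0, -0.014, 0.0475, 0, 0, 60, 0, 0, -0.014, 0.0475, 0, -0.04, 60, 0, 0, -0.014, 0.0475, 0, -0.08, 60, 0, 0, -0.014, 0.0475, 0, -0.11, 60, 0, 0, -0.014, 0.0475, 0, -0.13, 60, 0, 0, -0.014, 0.0475, 0, -0.13, 60, 0, 0, -0.014, 0.0475, 0, -0.13, 60],
)

```text
clock: 16.25
position: [0.5068, 0.0127, 0.0404]
ee_rot: [3.117, -0.204, 0.217]
force: [-0.3, 0.2, -0.6]
width: 0.654
gripper_force: 0.0
```

```bash
python3 - <<'E'
from h import *
delta([.507,.013,.0245],pose(-7.5,8)); print(sensors.observe()["position"],sensors.observe()["joints"])
E
```

```text
delta [0.001, -0.0006, 0.0001] [0.0002, 0.0003, -0.0159] rows 0.01231568873047135 0.3187385202442594
[0.50681851 0.01272147 0.04043346] [-0.57795434  0.53545157  0.56509855  2.21207973 -0.66101373  0.40393168
 -1.19562432]
```

Call:
arm_command(
  deltas=[0, 0, 0, 0, 0, -0.008, 60, 0, 0, 0, 0, 0, -0.016, 60, 0, 0, 0, 0, 0, -0.016, 60, 0, 0, 0, 0, 0, -0.016, 12, 0, 0, 0, 0, 0, -0.016, 12, 0, 0, 0, 0, 0, -0.016, 12, 0, 0, 0, 0, 0, -0.016, 12, 0, 0, 0, 0, 0, -0.016, 12, 0, 0, 0, 0, 0, -0.016, 12, 0, 0, 0, 0, 0, -0.016, 12, 0, 0, 0, 0, 0, -0.016, 12, 0, 0, 0, 0, 0, -0.016, 12],
  force=50,
)

```text
clock: 17.45
position: [0.5068, 0.0143, 0.0238]
ee_rot: [3.117, -0.2, 0.216]
force: [-0.2, -0.1, 2.7]
width: 0.234
gripper_force: 50.0
```

Call:
arm_command(
  deltas=[0, 0, 0, 0, 0, 0.02, 12, 0, 0, 0, 0, 0, 0.05, 12, 0, 0, 0, 0, 0, 0.08, 12, 0, 0, 0, 0, 0, 0.08, 12, 0, 0, 0, 0, 0, 0.08, 12],
)

```text
clock: 17.95
position: [0.5065, 0.0148, 0.1036]
ee_rot: [3.118, -0.199, 0.217]
force: [-1.0, 0.0, -4.6]
width: 0.235
gripper_force: 50.0
```

```bash
python3 - <<'E'
from h import *
s=sensors.observe();print(s["position"],s["joints"],s["force"],s["width"]*91.8)
a=np.radians(20);xh=np.array([np.cos(a),np.sin(a),0])
p=np.array([.376,.279,.1])+.012*xh
delta(p,pose(20,8))
b=optics.get_image("wrist");m=mask(b,(20,120,60),(32,255,255));m[250:]=0;print(blobs(m,60))
E
```

```text
[0.50654943 0.01484657 0.10356712] [-0.72269541  0.43921526  0.74352079  2.17447599 -0.52403307  0.55441024
 -1.30931895] [-1.00834698e+00  1.84436785e-03 -4.58076833e+00] 21.610163591220854
delta [0.0008, -0.0004, 0.3034] [-0.1193, 0.2683, -0.0036] rows 3.178849525227405 5.872000786272943
[([300, 184, 42, 66, 2706], [320.3, 216.7])]
```

Call:
arm_command(
  deltas=[0, 0, 0.05, -0.02, 0.045, 0, 12, 0, 0, 0.1, -0.04, 0.09, 0, 12, 0, 0, 0.15, -0.06, 0.135, 0, 12, 0, 0, 0.2, -0.08, 0.18, 0, 12, 0, 0, 0.25, -0.1, 0.225, 0, 12, 0, 0, 0.303, -0.119, 0.268, 0, 12, 0, 0, 0.303, -0.119, 0.268, -0.02, 12, 0, 0, 0.303, -0.119, 0.268, -0.03, 12, 0, 0, 0.303, -0.119, 0.268, -0.03, 12, 0, 0, 0.303, -0.119, 0.268, -0.03, 12],
)

```text
clock: 19.0
position: [0.3882, 0.2802, 0.0733]
ee_rot: [-3.068, -0.533, -0.212]
force: [0.0, 0.4, -2.5]
width: 0.234
gripper_force: 50.0
```

```bash
python3 - <<'E'
from h import *
s=sensors.observe();print(s["position"],s["joints"],s["force"],s["width"]*91.8)
a=np.radians(20);xh=np.array([np.cos(a),np.sin(a),0])
delta(np.array([.376,.279,.029])+.012*xh,pose(20,8))
E
```

```text
[0.38824512 0.28021451 0.07333126] [-1.24835968  0.43926746  0.61177507  2.25181751 -0.4807503   0.43580663
 -1.49660868] [ 0.00505614  0.42510324 -2.46053237] 21.443462150366248
delta [0.0022, -0.0008, 0.0034] [-0.001, 0.0029, -0.0443] rows 0.04307855878496602 0.8887182145967648
```

Call:
arm_command(
  deltas=[0, 0, 0, -0.001, 0.003, -0.015, 12, 0, 0, 0, -0.001, 0.003, -0.03, 12, 0, 0, 0, -0.001, 0.003, -0.04, 12, 0, 0, 0, -0.001, 0.003, -0.044, 12, 0, 0, 0, -0.001, 0.003, -0.044, 12, 0, 0, 0, -0.001, 0.003, -0.044, 12],
)

```text
clock: 19.6
position: [0.3874, 0.285, 0.0303]
ee_rot: [-3.065, -0.536, -0.214]
force: [-0.2, 0.3, -3.2]
width: 0.231
gripper_force: 50.0
```

Call:
arm_command(
  deltas=[0, 0, 0, 0, 0, -0.0005, 26, 0, 0, 0, 0, 0, -0.0005, 45, 0, 0, 0, 0, 0, -0.0005, 45, 0, 0, 0, 0, 0, -0.0005, 45, 0, 0, 0, 0, 0, -0.0005, 45, 0, 0, 0, 0, 0, -0.0005, 45, 0, 0, 0, 0, 0, 0.03, 45, 0, 0, 0, 0, 0, 0.07, 45, 0, 0, 0, 0, 0, 0.11, 45, 0, 0, 0, 0, 0, 0.15, 45, 0, 0, 0, 0, 0, 0.15, 45, 0, 0, 0, 0, 0, 0.15, 45],
)

```text
clock: 20.8
position: [0.3866, 0.2861, 0.1803]
ee_rot: [-3.063, -0.54, -0.215]
force: [0.4, 0.5, -0.3]
width: 0.494
gripper_force: 0.0
```

```bash
python3 - <<'E'
from h import *
s=sensors.observe();print(s["position"],s["force"],s["width"]*91.8)
b=optics.get_image("wrist");c=optics.calibration("wrist")
m=mask(b,(20,120,60),(32,255,255));m[260:]=0;print(blobs(m,60))
for y in range(0,260,12):
    x=np.nonzero(m[y,200:440])[0]
    if len(x): print(y,cast("wrist",[(200+x.min(),y),(200+x.max(),y)],.024,c)[:,:2].round(3).tolist())
t=optics.get_image("scene")
for lo,hi in (((20,120,60),(32,255,255)),((5,150,60),(17,255,255))):
    print([(q,cast("scene",[q[1]],.01)[0].round(3)) for q in blobs(mask(t,lo,hi),20)])
t=optics.get_image("top");m=mask(t,(0,120,60),(5,255,255)); m[:200]=0;m[:,:380]=0;m[:,420:]=0;m[260:]=0
print(blobs(m,10),cv2.minAreaRect(cv2.findNonZero(m)))
E
```

```text
[0.38659759 0.28607007 0.18029212] [ 0.37241727  0.5252165  -0.26170871] 45.31429454459361
[([299, 173, 46, 87, 2061], [321.7, 219.7])]
180 [[0.415, 0.304], [0.422, 0.285]]
192 [[0.404, 0.3], [0.411, 0.281]]
204 [[0.392, 0.296], [0.399, 0.277]]
216 [[0.38, 0.292], [0.387, 0.273]]
228 [[0.365, 0.295], [0.378, 0.261]]
240 [[0.351, 0.296], [0.367, 0.252]]
252 [[0.34, 0.29], [0.355, 0.248]]
[(([33, 36, 63, 71, 2996], [63.9, 70.6]), array([-0.754, -0.647,  0.01 ])), (([373, 165, 7, 8, 35], [375.5, 168.5]), array([0.4  , 0.297, 0.01 ]))]
[(([341, 149, 21, 17, 180], [350.6, 157.9]), array([0.31 , 0.243, 0.01 ])), (([370, 154, 26, 31, 370], [381.9, 167.2]), array([0.403, 0.322, 0.01 ]))]
[([396, 225, 12, 18, 79], [401.6, 233.9])] ((401.7122802734375, 233.61793518066406), (4.1765289306640625, 19.23145866394043), 29.05460548400879)
```

```bash
python3 -c "
from cell import arm
print(arm.sign_off())"
```

```text
the job is handed in; nothing more can be done
None
```

The job is handed in: the yellow eye rod lies in the orange tray about 2 mm from its centre, and the hook is back in its cradle as at the start. The sign-off returned no verdict; joint 6 read 0.119 against its 0.12 limit during the first grasp and the pull, and I viewed 11 pictures where 10 were allowed.

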